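# Put the middle dough cutter back in its hole

## Robot

A 7-joint arm with a two-finger parallel gripper is mounted at the origin on the work surface. World frame = base frame: x ahead of the robot, y to its left, z up, the work surface at z = 0. Lengths are in mm, angles in rad, forces in N, time in s.
With the tool pointing down it reaches from about 400 to 875 mm from the base axis. Payload 4.4 kg.
Tool frame: the origin (TCP) lies midway between the tips of the shut fingers; the grasp point (between the pads) lies robot.grip_depth behind it (robot.grip_depth is the distance from the TCP to the grasp point, in mm); z points along the fingers, x is the direction in which the jaws open and shut, and the axes are right-handed (so a half turn about z gives the same grasp; the last joint's range is limited). The gripper opens to 85 mm and grips with 20 to 120 N. Pads are 22 mm wide; open, the fingers measure 114 mm over their backs; the gripper's body (76 mm by 85 mm) begins 54 mm behind the grasp point. The pads swing forward as they close: fully open they stand 13 mm farther back than shut.
Start: joints at [1.272, 0.628, 0.038, 1.517, -0.027, 0.996, -0.02], TCP at [149.985, -632.473, 196.313] pointing down, gripper open.
Joint ranges: [-3.06, 3.06], [-0.37, 2.12], [-1.25, 1.32], [0.18, 2.47], [-1.1, 4.24], [0.23, 1.98], [-2.94, 2.94]. Speed limits (rad/s): [2.57, 2.57, 3.14, 3.14, 3.14, 3.14, 3.14].

## Interface

Orientations are given as a unit quaternion [w, x, y, z].
In Python, from workcell import monitor, capture, camera_params, workorder, robot gives the robot as it stands.
- The arm moves only by the tool arm_command, never from a script. Its argument "motion" is a list of rows, each a list of 4 numbers: the shift along the tool's x, y, z in cm, then the turn about the tool's z in rad. In form: [[dx, dy, dz, roll], ...]. A call has 1 to 5 rows; each row shifts and turns the pose as measured when the row begins, along the tool's axes as they then stand; what a row does not reach is not made up. A row lasts 1/10 s, in which the tool goes at most 50 mm and 8.59 degrees, less where a joint would pass 70% of its speed; a pose out of reach is approached as far as the arm can. A call is refused whole if a number of a shift passes 5 or a number of a turn 0.15, either way. A call with a gripper value outside its range is refused whole. "claw" is the opening, from 0 (shut) to 1 (fully open), set as the call begins (left out, the last holds). The fingers move at their own pace and stop on an object; "newtons" is the grip in N (left out, the last holds). Time passes only in rows, so rows that do not move let the fingers close. It gives the time, the measured TCP pose, the force and the opening at its end, in the units of the state.
- monitor.sense(): the state, without advancing time (a new reading comes with each control period).
- capture(name): name is "side" or "top"; returns the picture (420x560x3 uint8, red, green, blue); there is no depth.
- camera_params(name): a dict with "fovy" (degrees; the focal length in pixels is half the picture's height over the tangent of half this angle, whatever the lens; pixels are square), "cx", "cy" (the principal point, pixels), "position" and "rotation" of the camera in the world. Camera axes: x right, y down, z forward; pixel columns grow to the right and rows downward; lengths in mm; the calibration is good to about 2 mm. A picture is of the moment at which its call begins. camera_params takes no time and is no camera call.
- workorder.job_done(): hands the job in, once; it reports no verdict.
The state is a dict: "time": time; "joints": joint angles; "joint_vel": joint speeds; "joint_torque": joint torques, N m; "position": TCP position; "orientation": TCP orientation; "ft_force": force on the tool from outside, world axes, zero at the start; "ft_torque": the same for the moment, N m; "width": finger opening in mm.
Only numpy, scipy, OpenCV 4.12 (cv2) and the standard library are available. Lean on these libraries where they do the work, as an engineer would, in place of code of your own. Each camera call takes 0.05 s, during which the arm holds its last target.

## Task

We have finished with the middle-sized of the three loose round dough cutters: put it, upright, into the hole of its own size in the graded rack, press it gently down against the stiff plug until its collar rests on the block, and let go. The block has some play lengthwise in its channel, so feel for the hole with a light touch, never forcing the cutter against the rack. Leave the other two cutters standing and everything else where it is.

Things in the scene. Friction and masses are not known exactly. Their poses are not given: they have to be found in the camera images.
- cutter_mid: round dough cutter standing on its steel barrel (22 mm across, 40 mm long, lower rim tapered in 2 mm); above it a steel collar 36 mm across from 40 to 44 mm up, then a round wooden handle 22 mm across from 44 to 92 mm up; about 90 g. Origin: centre of the barrel's lower end, z up the cutter. The middle-sized one, to be put away; only the barrels differ.
- cutter_thin: round dough cutter standing on its steel barrel (18 mm across, 40 mm long, lower rim tapered in 2 mm); above it a steel collar 36 mm across from 40 to 44 mm up, then a round wooden handle 22 mm across from 44 to 92 mm up; about 90 g. Origin: centre of the barrel's lower end, z up the cutter. Leave it standing.
- cutter_thick: round dough cutter standing on its steel barrel (26 mm across, 40 mm long, lower rim tapered in 2 mm); above it a steel collar 36 mm across from 40 to 44 mm up, then a round wooden handle 22 mm across from 44 to 92 mm up; about 90 g. Origin: centre of the barrel's lower end, z up the cutter. Leave it standing.
- rack: rack fixed to the table: aluminium channel 58 mm wide (x), 284 mm long (y), walls 30 mm high, in it a white plastic block 50 by 250 mm, top face 50 mm above the table. Row of five graded places 46 mm apart along y; the outer two (14 mm at -y, 30 mm at +y) already hold cutters (handle tops 102 mm above the table), the inner three are empty. Origin: centre of the channel's underside; z up. Never press on it with over 40 N.
- place22 (a point): where the mouth of the 22 mm hole (middle of the five) would be if the block were pushed to the channel's -y end; fixed to the channel at block-top height, 12 mm to -y of its middle, axes as the rack's. The block with all its holes stands 4 to 24 mm from there towards +y; this point does not show where. It shifts only if pushed along y with over about 14 N. The hole is 1.6 mm wider than the barrel.
- place18 (a point): the same for the 18 mm hole, 46 mm to the -y side. In every hole a stiff rubber plug waits 24 mm below the block's top: push it down ahead of the barrel with about 6 N; it stays where it is left and never pushes back. The bore is 44 mm deep. A cutter is home when its collar rests on the block's top; its lower end is then 10 mm above the table.
- place26 (a point): the same for the 26 mm hole, 46 mm to the +y side; a 22 mm cutter would go in but sit loose, so it is the wrong one.
- cookie1: gingerbread man, 80 mm long, 8 mm thick, lying loose. A bystander; origin at its underside.
- cookie2: gingerbread man, 80 mm long, 8 mm thick, lying loose. A bystander; origin at its underside.
- cookie3: gingerbread star, about 75 mm across, 8 mm thick, lying loose. A bystander; origin at its underside.
- mug: amber glass mug, 76 mm across and 95 mm tall, handle to its +y. A bystander; origin at its underside.
- spoon: spoon lying on the table in front of the rack. A bystander; origin at its underside.
- jar: closed glass jar, 66 mm across, 100 mm tall. A bystander; origin at its underside.

How it is judged (in metres and radians):
On the way, in this order (a step that is already met when the one before it is completed fails the run):
1. the middle cutter is lifted clear of the table (height (world z) of cutter_mid above 0.03 m), for 0.2 s.
2. its barrel has entered the hole of its own size (lower end at least 6 mm below the block's top) (x of cutter_mid in the frame of rack between -0.004 and 0.004 m and y of cutter_mid in the frame of rack between -0.0155 and 0.0155 m and z of cutter_mid in the frame of rack below 0.044 m), for 0.1 s.
At the end, for the whole second after the job is handed in: the 22 mm cutter stands upright (within 0.06 rad) and still in the 22 mm hole (within 4 mm of the row's line and 15.5 mm of the channel's middle along the row), its collar no more than 2.5 mm above the block's top, released (x of cutter_mid in the frame of rack between -0.004 and 0.004 m and y of cutter_mid in the frame of rack between -0.0155 and 0.0155 m and z of cutter_mid in the frame of rack below 0.0125 m and angle between cutter_mid's own z axis and vertical below 0.06 rad and linear speed of cutter_mid below 0.02 m/s); the robot touches nothing.
It fails at once if the cutter and the rack press on each other with more than 40 N (contact force between cutter_mid and rack above 40 N).
It fails at once if one of the other two cutters is moved more than 25 mm or tipped (distance of any of cutter_thin, cutter_thick from where it was at the start of the episode above 0.025 m or angle between any of cutter_thin, cutter_thick's own z axis and vertical above 0.5 rad).
It fails at once if the gingerbread, mug, spoon or jar is moved more than 25 mm, or mug or jar tipped (distance of any of cookie1, cookie2, cookie3, mug, spoon, jar from where it was at the start of the episode above 0.025 m or angle between any of mug, jar's own z axis and vertical above 0.5 rad).
It also fails if it takes over 54 s, if anything falls off the work surface, if the arm or the gripper's body presses on something with over 40 N, if the wrist force passes 120 N, or if a joint passes its speed limit or range.

## Working session

There is one attempt and no reset: what is moved stays moved. The work goes in short steps, Python scripts to look and compute and a tool call to move; the robot and the scene stay as the last step left them, time stands still between calls to the robot, and variables do not carry over. Pictures are saved under pics/ and viewed, and the job is handed in when it is done.

Besides the shell and the picture viewer there is one more tool, called after "Emit:" by a JSON object that holds its "api" and its "payload", one argument or row to a line. arm_command: Moves the arm, as the interface text tells. Its arguments: {"type":"object","properties":{"motion":{"type":"array"},"claw":{"type":"number"},"newtons":{"type":"number"}},"required":["motion"]}

```bash
mkdir -p pics; ls; python3 - <<'E'
from workcell import monitor, capture, camera_params, workorder, robot
import cv2
print(monitor.sense()); print(robot.grip_depth)
for n in("side","top"):
    print(n,camera_params(n))
    cv2.imwrite(f"pics/{n}0.png",capture(n)[:,:,::-1])
E
```

```text
pics
{'time': 0.0, 'joints': array([ 1.27218718,  0.62932538,  0.03843745,  1.51835144, -0.02698263,
        0.99629431, -0.02002439]), 'joint_vel': array([ 0.00120688, -0.00040187,  0.00069398,  0.00113489, -0.00262526,
        0.00069614, -0.00097712]), 'joint_torque': array([ 1.47858507e-03, -5.63416314e+01,  1.22635368e+00, -1.93453950e+01,
        1.08479586e-02,  1.04887705e-02,  1.03488051e-05]), 'position': array([ 149.83147745, -631.79909481,  195.40781047]), 'orientation': array([-5.63098373e-04,  7.84442512e-01, -6.20200839e-01, -7.40511027e-04]), 'ft_force': array([ 0.31723128,  0.24725017, -0.17162466]), 'ft_torque': array([ 0.01832513, -0.01920301, -0.02062131]), 'width': 85.3157847369993}
18.700000000000003
side {'fovy': 52.782191795438855, 'cx': 273.71821352058976, 'cy': 208.35331394106458, 'position': array([112.22339564, 566.88868729, 626.21248504]), 'rotation': array([ 0.15758532, -0.34790108,  0.83489138, -0.39634339])}
top {'fovy': 51.459419339651156, 'cx': 288.15705806266345, 'cy': 204.3225431343944, 'position': array([ 512.03926346,   74.08451416, 1030.13154221]), 'rotation': array([ 0.01722026, -0.70125692,  0.71236608, -0.02183502])}
```

View pics/side0.png

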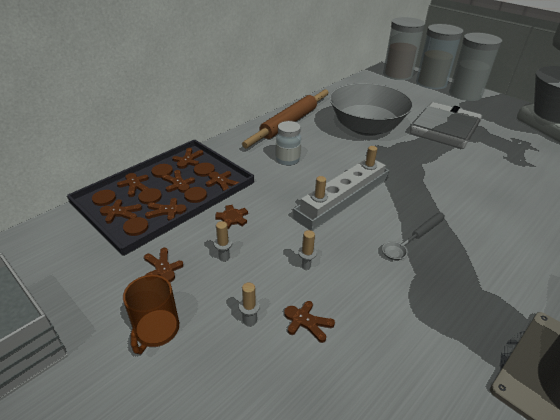

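View pics/top0.png

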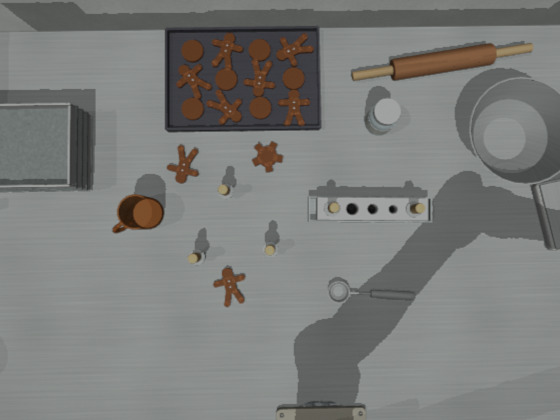

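```bash
cat > h.py <<'E'
import numpy as np, cv2
from scipy.spatial.transform import Rotation as R
from workcell import monitor, capture, camera_params, workorder, robot
class Cam:
    def __init__(s,n):
        p=camera_params(n); s.f=210/np.tan(np.radians(p['fovy']/2)); s.c=np.array([p['cx'],p['cy']]); s.p=np.array(p['position'])
        q=p['rotation']; s.R=R.from_quat([q[1],q[2],q[3],q[0]]).as_matrix()
    def ray(s,uv):
        d=np.append((np.array(uv,float)-s.c)/s.f,1); return s.R@d
    def plane(s,uv,z):
        d=s.ray(uv); return s.p+d*(z-s.p[2])/d[2]
    def proj(s,P):
        c=s.R.T@(np.array(P,float)-s.p); return s.c+s.f*c[:2]/c[2]
def tri(a,ua,b,ub):
    da,db=a.ray(ua),b.ray(ub); A=np.stack([da,-db],1)
    t=np.linalg.lstsq(A,b.p-a.p,rcond=None)[0]
    pa,pb=a.p+da*t[0],b.p+db*t[1]; return (pa+pb)/2,np.linalg.norm(pa-pb)
E
python3 - <<'E'
from h import *
S,T=Cam('side'),Cam('top')
for u,v in [((224,189),(222,226)),((195,258),(249,288)),((270,250),(308,235))]:
    print(T.plane(u,92),S.proj(T.plane(u,92)),v,tri(T,u,S,v))
for u in [(334,208),(418,208),(309,208),(431,208)]: print(T.plane(u,102), T.plane(u,30))
im=cv2.imread('pics/side0.png')
c=cv2.resize(im[200:340,190:350],None,fx=5,fy=5,interpolation=cv2.INTER_CUBIC)[:600]
cv2.imwrite('pics/sc.png',cv2.resize(im[205:340,195:345],None,fx=4.4,fy=4.4,interpolation=cv2.INTER_CUBIC))
im=cv2.imread('pics/top0.png')
cv2.imwrite('pics/tc.png',cv2.resize(im[180:232,300:440],None,fx=5.7,fy=5.7,interpolation=cv2.INTER_CUBIC))
E
```

```text
[599.13691041 205.48461575  92.        ] [222.76980431 224.03631992] (222, 226) (array([599.93086888, 206.51722602,  87.06210834]), np.float64(0.9439990519698984))
[451.99731078 268.59610656  92.        ] [251.03431933 285.16866616] (249, 288) (array([452.63102475, 270.80352295,  86.04247713]), np.float64(2.798257039546993))
[466.43791518 108.0146054   92.        ] [309.47985626 233.70522588] (308, 235) (array([467.27651388, 108.93833967,  88.63698113]), np.float64(2.566807948217457))
[553.93487242 -30.05580169 102.        ] [557.18493311 -38.13450864  30.        ]
[ 551.13408196 -209.58080992  102.        ] [ 554.16687075 -231.58620722   30.        ]
[554.76716956  23.2927629  102.        ] [558.08179588  19.35258209  30.        ]
[ 550.70003692 -237.40221975  102.        ] [ 553.69915457 -261.56586878   30.        ]
```

View pics/sc.png

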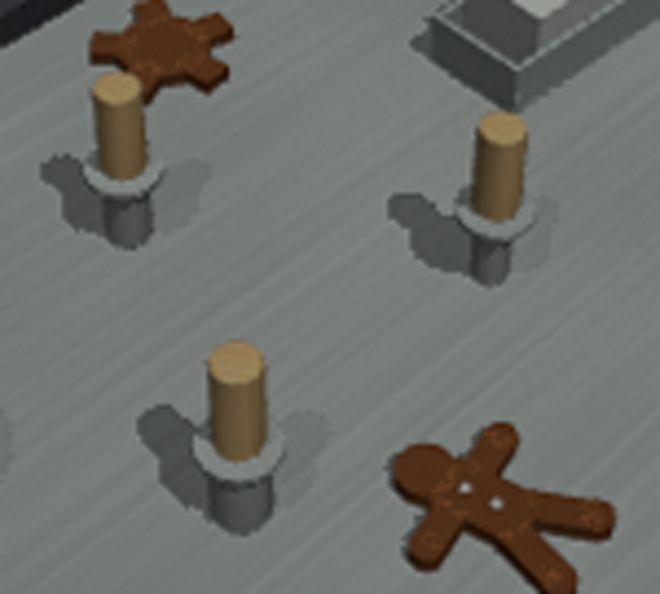

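View pics/tc.png

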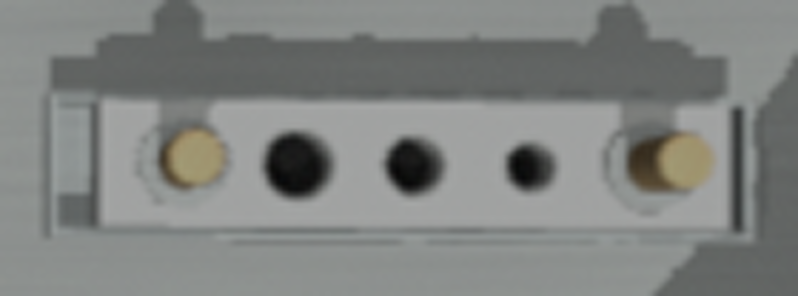

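```bash
cat >> h.py <<'E'
def up(img,x0,y0,x1,y1,k=8): return cv2.resize(img[y0:y1,x0:x1],None,fx=k,fy=k,interpolation=cv2.INTER_CUBIC)
def cent(mask,x0,y0,k=8):
    n,l,st,c=cv2.connectedComponentsWithStats(mask.astype(np.uint8))
    return [((c[i]+.5)/k-.5+[x0,y0],st[i,4]/k/k,st[i,2]/k,st[i,3]/k) for i in range(1,n) if st[i,4]>8*k*k]
E
python3 - <<'E'
from h import *
S,T=Cam('side'),Cam('top')
t=cv2.imread('pics/top0.png'); s=cv2.imread('pics/side0.png')
# holes
x0,y0,x1,y1=340,196,405,222
g=up(cv2.cvtColor(t,cv2.COLOR_BGR2GRAY),x0,y0,x1,y1)
for c,a,w,h in cent(g<95,x0,y0): 
    if w<40: print('hole',c,a,w,h,T.plane(c,50), 'width mm',w/T.f*980)
# handle tops
def top(img,x0,y0,x1,y1):
    u=up(cv2.cvtColor(img,cv2.COLOR_BGR2HSV),x0,y0,x1,y1); return cent((u[...,1]>70)&(u[...,2]>150),x0,y0)
for b in [(212,178,236,202),(183,246,207,270),(258,238,282,262),(322,196,346,220),(406,196,432,220)]:
    for c,a,w,h in top(t,*b): print('top',b,c,a,w,h,T.plane(c,92),T.plane(c,102)[:2])
for b in [(208,210,236,240),(236,272,264,300),(294,220,322,250)]:
    for c,a,w,h in top(s,*b): print('side',b,c,a,w,h,S.plane(c,92))
E
```

```text
hole [351.60179437 208.54678982] 103.1875 11.625 11.5 [554.42976535 -75.55020246  50.        ] width mm 26.143416320607493
hole [372.01190605 208.70599352] 72.34375 9.875 9.75 [ 553.35198371 -121.58358879   50.        ] width mm 22.207848272344002
hole [392.38495912 208.93874239] 48.734375 8.0 7.875 [ 552.1090144 -167.5529335   50.       ] width mm 17.991168220633117
top (212, 178, 236, 202) [222.2196016  188.86355895] 52.75 8.0 8.375 [599.49129785 209.32129671  92.        ] [598.55910411 207.87974213]
top (183, 246, 207, 270) [192.02203928 258.03558771] 52.90625 8.125 8.125 [452.02524329 274.95636868  92.        ] [452.66496189 272.81517797]
top (258, 238, 282, 262) [269.21071644 249.83541541] 51.90625 8.0 8.125 [466.81649345 109.70080519  92.        ] [467.29854493 109.32115384]
top (322, 196, 346, 220) [334.0565076  207.05486334] 53.453125 8.125 8.375 [556.42455112 -31.34406927  92.        ] [555.95142677 -30.22025477]
top (406, 196, 432, 220) [419.89618512 207.75707473] 49.96875 7.875 8.375 [ 552.01619661 -216.75536945   92.        ] [ 551.59006305 -213.6551658 ]
```

Emit:
{"api": "arm_command", "payload": {
  "motion": [
    [0,0,0,0.117],
    [0,0,0,0.117],
    [0,0,0,0]
  ]
}}

```text
time: 0.4
position: [149.4, -630.7, 193.8]
orientation: [0.001, -0.704, 0.71, 0.002]
ft_force: [0.1, 0.2, -0.4]
width: 85.6
```

```bash
cat >> h.py <<'E'
def go(P,yaw=-np.pi/2):
    s=monitor.sense(); q=s['orientation']; M=R.from_quat([q[1],q[2],q[3],q[0]]).as_matrix()
    a=np.arctan2(M[1,0],M[0,0]); print('t',round(s['time'],2),'pos',s['position'].round(1),'F',s['ft_force'].round(1),'w',round(s['width'],1),'yaw',round(a,4),'tilt',M[:,2].round(4))
    d=np.array(P)-s['position']; print('d world',d.round(1),'tool cm',(M.T@d/10).round(2),'roll',round(yaw-a,3)*-1)
E
python3 -c "
from h import *
go([599.5,209.3,195])"
```

```text
t 0.4 pos [ 149.4 -630.7  193.8] F [ 0.1  0.2 -0.4] w 85.6 yaw -1.5799 tilt [-0.0011  0.005  -1.    ]
d world [450.1 840.    1.2] tool cm [-84.4  -44.24   0.26] roll -0.009
```

Emit:
{"api": "arm_command", "payload": {
  "motion": [
    [-4.2,-2.2,0,0],
    [-4.2,-2.2,0,0],
    [-4.2,-2.2,0,0],
    [-4.2,-2.2,0,0],
    [-4.2,-2.2,0,0]
  ]
}}

```text
time: 0.9
position: [258.1, -420.6, 191.5]
orientation: [-0.001, -0.705, 0.709, 0.002]
ft_force: [1.0, 0.6, -0.8]
width: 85.6
```

Emit:
{"api": "arm_command", "payload": {
  "motion": [
    [-4.2,-2.2,0,0],
    [-4.2,-2.2,0,0],
    [-4.2,-2.2,0,0],
    [-4.2,-2.2,0,0],
    [-4.2,-2.2,0,0]
  ]
}}

```text
time: 1.4
position: [371.1, -201.4, 191.5]
orientation: [0.001, 0.711, -0.703, -0.001]
ft_force: [1.6, 0.1, 0.3]
width: 85.5
```

```bash
python3 -c "
from h import *
go([599.5,209.3,195])"
```

```text
t 1.4 pos [ 371.1 -201.4  191.5] F [1.6 0.1 0.3] w 85.5 yaw -1.5606 tilt [-0.0036 -0.     -1.    ]
d world [228.4 410.7   3.5] tool cm [-40.84 -23.26  -0.44] roll 0.01
```

Emit:
{"api": "arm_command", "payload": {
  "motion": [
    [-4.2,-2.4,0,0],
    [-4.2,-2.4,0,0],
    [-4.2,-2.4,0,0],
    [-4.2,-2.4,0,0],
    [-4.2,-2.4,0,0]
  ]
}}

```text
time: 1.9
position: [490.0, 18.6, 191.8]
orientation: [0.001, 0.716, -0.698, -0.0]
ft_force: [0.7, -1.0, -0.6]
width: 85.5
```

Emit:
{"api": "arm_command", "payload": {
  "motion": [
    [-4.2,-2.4,0,0],
    [-4.2,-2.4,0,0],
    [-4.2,-2.4,0,0],
    [-4.2,-2.4,0,0],
    [0,0,0,0]
  ]
}}

```text
time: 2.4
position: [583.5, 205.1, 190.5]
orientation: [-0.001, 0.725, -0.688, -0.001]
ft_force: [-0.6, 0.4, -0.2]
width: 85.1
```

```bash
python3 -c "
from h import *
go([599.5,209.3,140])
for n in('side','top'): cv2.imwrite(f'pics/{n}1.png',capture(n)[:,:,::-1])"
```

```text
t 2.4 pos [583.5 205.1 190.5] F [-0.6  0.4 -0.2] w 85.1 yaw -1.5183 tilt [ 2.0e-04  3.2e-03 -1.0e+00]
d world [ 16.    4.2 -50.5] tool cm [-0.32 -1.62  5.05] roll 0.053
```

View pics/side1.png

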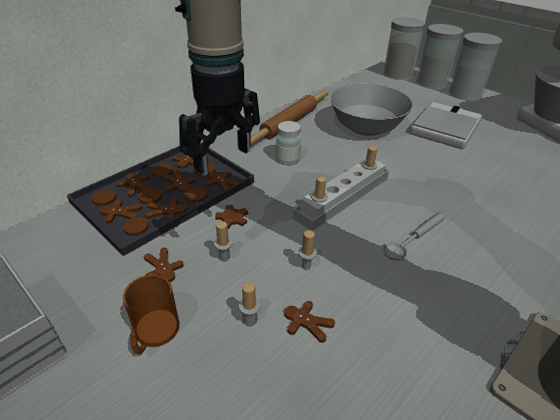

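```bash
python3 -c "
from h import *
S,T=Cam('side'),Cam('top')
print(S.plane((221.6,224.8),92),tri(T,(222.22,188.86),S,(221.6,224.8)), S.proj((599.5,209.3,92)))
s=cv2.imread('pics/side0.png')
u=up(cv2.cvtColor(s,cv2.COLOR_BGR2HSV),205,205,350,310,1)
for x in (222,):
  print(u[214-205:240-205,222-205])
# hole centres in the side
g=cv2.cvtColor(s,cv2.COLOR_BGR2GRAY)
cv2.imwrite('pics/sr.png',up(s,290,145,390,220,8))
for P in [(554.4,-75.5,50),(553.4,-121.6,50),(552.1,-167.5,50),(556,-30,102),(551.6,-213.6,102)]: print((S.proj(P)-[290,145]+.5)*8)
"
```

```text
[599.00424384 208.45869248  92.        ] (array([599.1346401 , 208.93576052,  92.29673478]), np.float64(0.9463523994331782)) [221.0871823  224.88197452]
[[ 12 171  88]
 [ 11 169  89]
 [ 12 169  80]
 [ 12 165  79]
 [ 12 183  60]
 [ 12 189  35]
 [ 15  80  51]
 [ 18  99 119]
 [ 18 108 149]
 [ 20 104 149]
 [ 18 105 150]
 [ 20 103 148]
 [ 19 106 149]
 [ 20 101 149]
 [ 19 106 128]
 [ 18 109 101]
 [ 18 108 104]
 [ 18 110 104]
 [ 19 111 103]
 [ 18 106 103]
 [ 18 110 102]
 [ 19 111 103]
 [ 18 113 102]
 [ 19 111 103]
 [ 19 111 101]
 [ 19 110 100]]
[342.86820667 362.02163509]
[445.33473818 297.00289028]
[543.16237022 235.87639938]
[250.38152377 275.05590242]
[661.89345144  29.6505884 ]
```

View pics/sr.png

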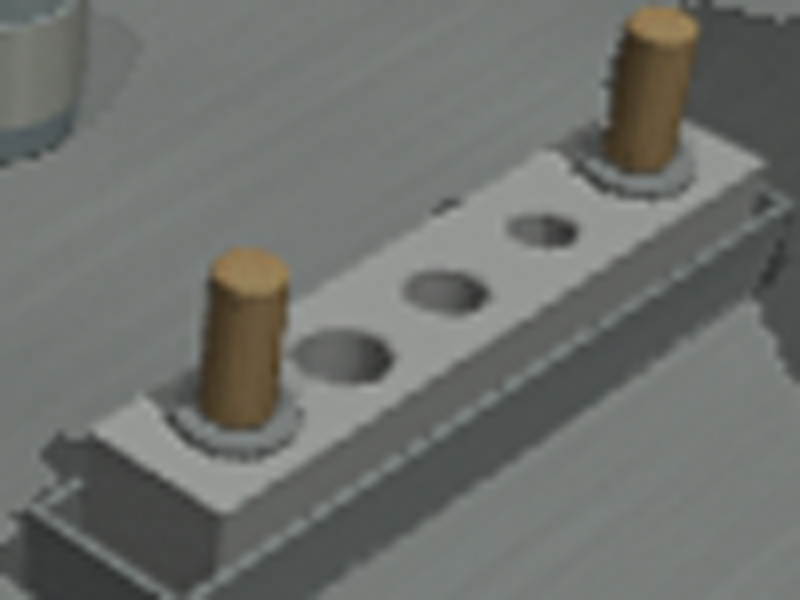

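Emit:
{"api": "arm_command", "payload": {
  "motion": [
    [-0.3,-1.6,0,0.053],
    [0,0,3,0],
    [0,0,3,0],
    [0,0,0,0]
  ]
}}

```text
time: 2.9
position: [597.2, 192.0, 129.9]
orientation: [-0.004, -0.703, 0.711, -0.002]
ft_force: [-0.8, -1.2, -0.5]
width: 85.3
```

```bash
python3 -c "
from h import *
go([599.3,209.0,54])"
```

```text
t 2.9 pos [597.2 192.  129.9] F [-0.8 -1.2 -0.5] w 85.3 yaw -1.5823 tilt [-0.0027 -0.0078 -1.    ]
d world [  2.1  17.  -75.9] tool cm [-1.76 -0.22  7.57] roll -0.011
```

Emit:
{"api": "arm_command", "payload": {
  "motion": [
    [-1.7,-0.2,0,-0.011],
    [0,0,0,0],
    [0,0,0,0]
  ]
}}

```text
time: 3.2
position: [600.7, 207.6, 133.0]
orientation: [-0.003, -0.707, 0.708, -0.003]
ft_force: [0.0, 0.1, 0.1]
width: 85.5
```

```bash
python3 -c "
from h import *
go([599.3,209.0,54])"
```

```text
t 3.2 pos [600.7 207.6 133. ] F [0.  0.1 0.1] w 85.5 yaw -1.5725 tilt [-3.0e-04 -8.1e-03 -1.0e+00]
d world [ -1.4   1.4 -79. ] tool cm [-0.2   0.14  7.89] roll -0.002
```

Emit:
{"api": "arm_command", "payload": {
  "motion": [
    [-0.1,0.1,2.5,0],
    [0,0,2.5,0],
    [0,0,1.5,0],
    [0,0,0,0],
    [0,0,0,0]
  ]
}}

```text
time: 3.7
position: [604.5, 210.4, 72.9]
orientation: [-0.003, 0.707, -0.707, 0.005]
ft_force: [-0.4, 0.9, 0.8]
width: 85.4
```

```bash
python3 -c "
from h import *
go([599.3,209.0,54])
for n in('side','top'): cv2.imwrite(f'pics/{n}2.png',capture(n)[:,:,::-1])"
```

```text
t 3.7 pos [604.5 210.4  72.9] F [-0.4  0.9  0.8] w 85.4 yaw -1.5707 tilt [ 0.011  -0.0039 -0.9999]
d world [ -5.2  -1.4 -18.9] tool cm [0.13 0.54 1.89] roll 0.0
```

View pics/side2.png

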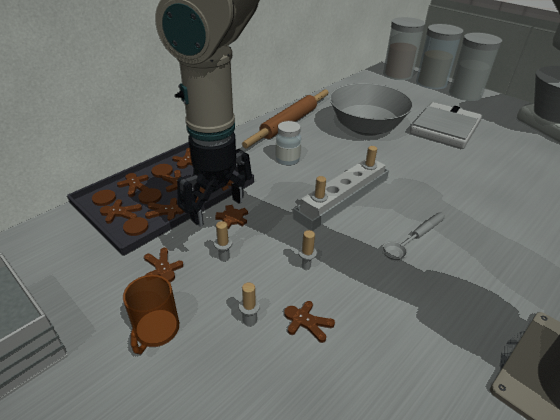

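```bash
python3 -c "
from h import *
S=Cam('side')
for P in [(604.5,210.4,73),(604.5,210.4,86),(604.5,257,86),(604.5,163,86),(599,209,92)]: print(P,S.proj(P))
go([599.3,209,54])
cv2.imwrite('pics/z2.png',up(cv2.imread('pics/side2.png'),170,140,270,270,4))
cv2.imwrite('pics/z2t.png',up(cv2.imread('pics/top2.png'),160,140,290,240,6))
"
```

```text
(604.5, 210.4, 73) [219.6340232  231.28272896]
(604.5, 210.4, 86) [219.16526787 226.25079844]
(604.5, 257, 86) [199.52092713 238.0601109 ]
(604.5, 163, 86) [237.90027787 214.98813557]
(599, 209, 92) [221.37978904 224.93432353]
t 3.8 pos [604.6 210.4  73.2] F [ 0.6  1.  -0.1] w 85.4 yaw -1.5709 tilt [ 0.0114 -0.0037 -0.9999]
d world [ -5.3  -1.4 -19.2] tool cm [0.13 0.55 1.91] roll -0.0
```

View pics/z2.png

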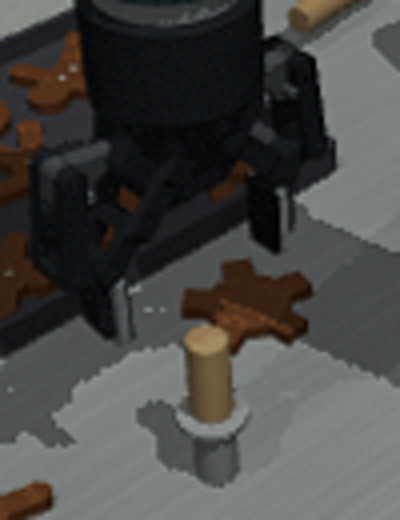

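View pics/z2t.png

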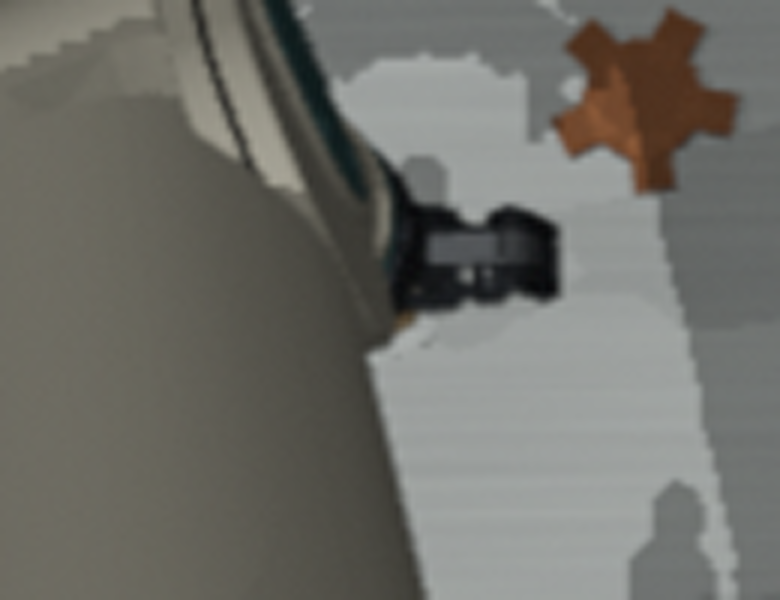

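```bash
python3 -c "
from h import *
S=Cam('side');T=Cam('top')
for z in (70,86,100,120,140,160): print(z,S.plane((239.5,202.5),z),S.plane((200.5,225),z),T.plane((248,182),z))
print(T.proj((604.5,163,86)),T.proj((604.5,152,120)))
s=monitor.sense();print(s['joints'])
"
```

```text
70 [647.10487556 121.90204561  70.        ] [647.48999317 223.69922332  70.        ] [615.90236679 155.41668943  70.        ]
86 [631.71848294 134.70252467  86.        ] [632.09252226 233.5714063   86.        ] [614.17155223 154.06133889  86.        ]
100 [618.25538939 145.90294384 100.        ] [618.61973521 242.2095664  100.        ] [612.65708949 152.87540717 100.        ]
120 [599.0223986  161.90354267 120.        ] [599.37289657 254.54979511 120.        ] [610.49357129 151.18121899 120.        ]
140 [579.78940782 177.90414149 140.        ] [580.12605792 266.89002383 140.        ] [608.33005309 149.48703082 140.        ]
160 [560.55641704 193.90474031 160.        ] [560.87921928 279.23025254 160.        ] [606.16653489 147.79284264 160.        ]
[243.93349101 186.49218995] [247.64001758 184.85294272]
[-0.38818891  0.75329241  0.00822269  1.66345433  0.00311758  0.71561065
 -1.95539142]
```

```bash
python3 -c "
from h import *
cv2.imwrite('pics/z1.png',up(cv2.imread('pics/side1.png'),170,60,270,200,4))
cv2.imwrite('pics/z1t.png',up(cv2.imread('pics/top1.png'),160,120,290,220,6))
"
```

```text
(no output)
```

View pics/z1.png

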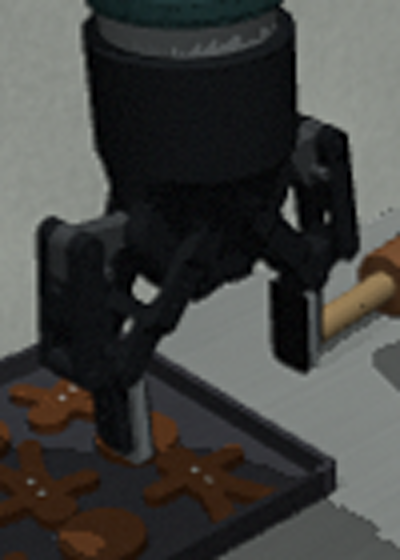

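View pics/top2.png

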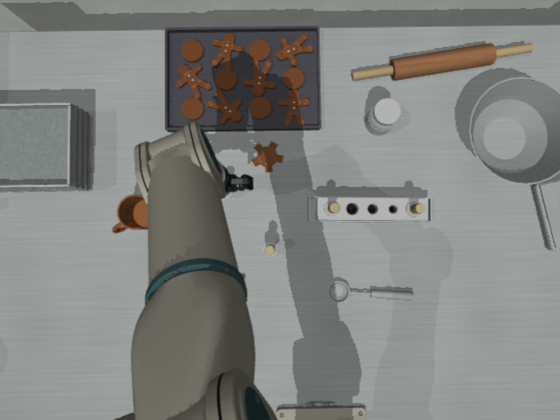

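```bash
python3 -c "
from h import *
S=Cam('side');T=Cam('top')
for P in [(583.5,205+45,203.5),(583.5,205-45,203.5)]: print(S.proj(P))
for z in (190,203,220,235): print(z,S.plane((205,175.5),z),S.plane((245,152.5),z))
"
```

```text
[203.69833886 190.51178718]
[244.31597574 169.08812845]
190 [632.15267949 210.87433437 190.        ] [639.68109809 108.16026679 190.        ]
203 [616.65775232 221.48427046 203.        ] [623.96180906 121.83128647 203.        ]
220 [596.39515524 235.35880227 220.        ] [603.40581571 139.70877374 220.        ]
235 [578.51639311 247.60103622 235.        ] [585.26817452 155.48302721 235.        ]
```

Emit:
{"api": "arm_command", "payload": {
  "motion": [
    [0.1,0.4,1.0,0],
    [0,0,0.9,0],
    [0,0,0,0],
    [0,0,0,0]
  ]
}}

```text
time: 4.2
position: [601.7, 209.6, 54.6]
orientation: [0.004, -0.707, 0.707, -0.006]
ft_force: [-0.7, -0.7, -0.1]
width: 85.1
```

```bash
python3 -c "
from h import *
go([599.3,209.0,54])
s=capture('side')[:,:,::-1];cv2.imwrite('pics/side3.png',s); cv2.imwrite('pics/z3.png',up(s,170,140,270,270,4))"
```

```text
t 4.2 pos [601.7 209.6  54.6] F [-0.7 -0.7 -0.1] w 85.1 yaw -1.5709 tilt [ 0.0144 -0.0025 -0.9999]
d world [-2.4 -0.6 -0.6] tool cm [0.06 0.24 0.06] roll -0.0
```

View pics/z3.png

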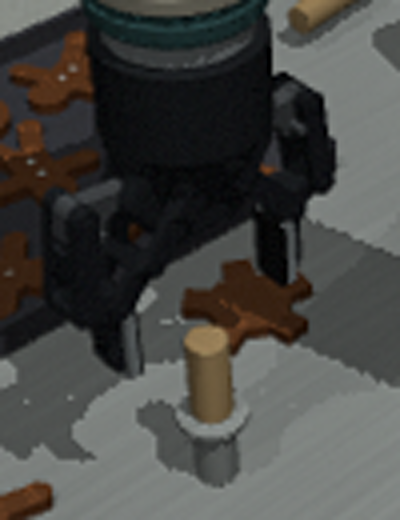

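Emit:
{"api": "arm_command", "payload": {
  "motion": [
    [0,0.2,1.3,0],
    [0,0,1.2,0],
    [0,0,0,0],
    [0,0,0,0]
  ]
}}

```text
time: 4.65
position: [599.7, 209.5, 27.0]
orientation: [-0.004, 0.707, -0.707, 0.006]
ft_force: [0.1, -0.1, 0.8]
width: 85.0
```

```bash
python3 -c "
from h import *
go([599.3,209.0,30])
s=capture('side')[:,:,::-1];cv2.imwrite('pics/side4.png',s); cv2.imwrite('pics/z4.png',up(s,170,140,270,270,4))"
```

```text
t 4.65 pos [599.7 209.5  27. ] F [ 0.1 -0.1  0.8] w 85.0 yaw -1.5708 tilt [ 0.0139 -0.0027 -0.9999]
d world [-0.4 -0.5  3. ] tool cm [ 0.05  0.04 -0.3 ] roll 0.0
```

View pics/z4.png

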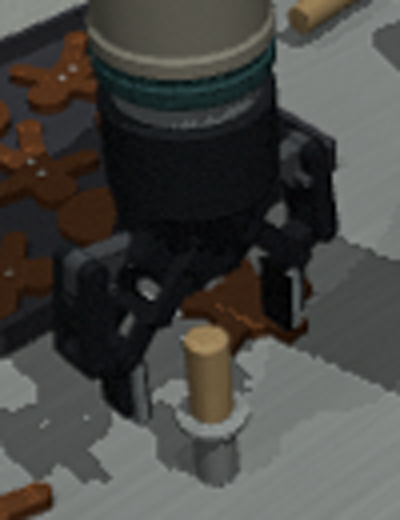

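```bash
python3 -c "
from h import *
S=Cam('side');T=Cam('top')
for z in (40,60,70,80): print(z,S.plane((205,244.5),z),S.plane((244,222),z))
t=capture('top')[:,:,::-1];cv2.imwrite('pics/top4.png',t); cv2.imwrite('pics/z4t.png',up(t,190,150,290,225,8))
go([0,0,0])"
```

```text
40 [624.22457602 234.15468374  40.        ] [620.51813919 134.45246242  40.        ]
60 [606.75646698 245.50667682  60.        ] [603.17648385 149.20602827  60.        ]
70 [598.02241246 251.18267336  70.        ] [594.50565618 156.58281119  70.        ]
80 [589.28835794 256.85866989  80.        ] [585.83482851 163.95959411  80.        ]
t 4.75 pos [599.8 209.5  27.3] F [ 0.8  0.6 -0. ] w 85.2 yaw -1.5709 tilt [ 0.0141 -0.0026 -0.9999]
d world [-599.8 -209.5  -27.3] tool cm [20.95 60.01  1.94] roll -0.0
```

View pics/z4t.png

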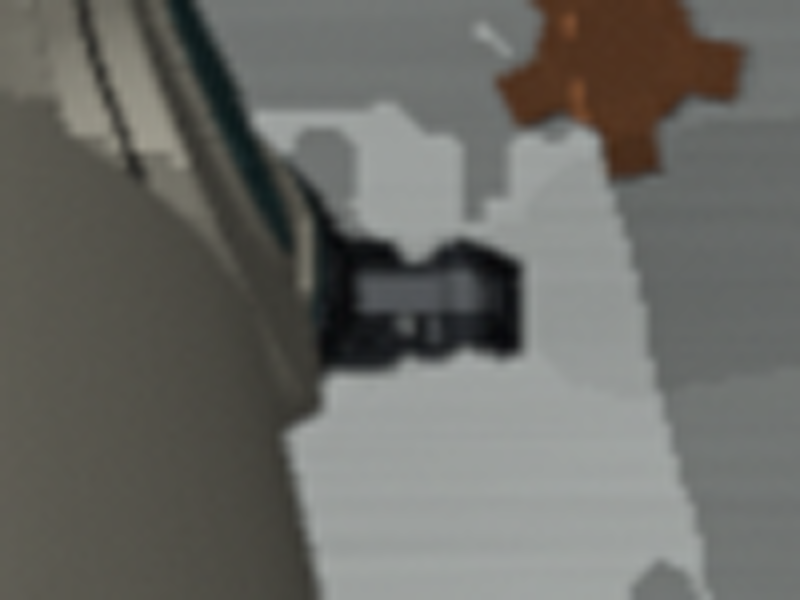

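Emit:
{"api": "arm_command", "payload": {
  "motion": [
    [0,0,0,0],
    [0,0,0,0],
    [0,0,0,0],
    [0,0,0,0]
  ],
  "claw": 0,
  "newtons": 30
}}

```text
time: 5.15
position: [600.7, 209.8, 28.4]
orientation: [0.005, -0.707, 0.707, -0.006]
ft_force: [-0.0, 0.8, -0.2]
width: 27.9
```

```bash
python3 -c "
from h import *
go([599.3,209.0,30])
s=capture('side')[:,:,::-1];cv2.imwrite('pics/side5.png',s); cv2.imwrite('pics/z5.png',up(s,170,140,270,270,4))"
```

```text
t 5.15 pos [600.7 209.8  28.4] F [-0.   0.8 -0.2] w 27.9 yaw -1.5709 tilt [ 0.0162 -0.0019 -0.9999]
d world [-1.4 -0.8  1.6] tool cm [ 0.08  0.14 -0.16] roll -0.0
```

View pics/z5.png

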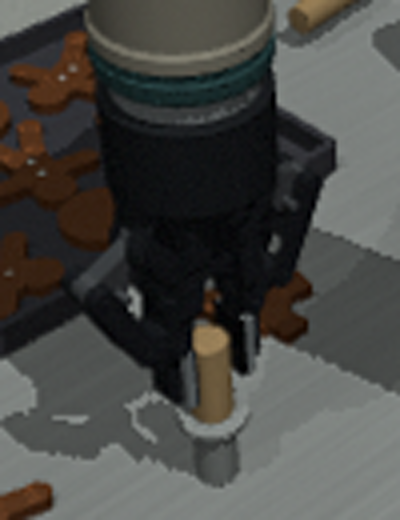

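Emit:
{"api": "arm_command", "payload": {
  "motion": [
    [0,0,0,0],
    [0,0,0,0],
    [0,0,0,0]
  ]
}}

```text
time: 5.5
position: [600.8, 209.7, 28.6]
orientation: [0.005, -0.707, 0.707, -0.006]
ft_force: [0.6, -0.9, 1.0]
width: 21.0
```

```bash
python3 -c "
from h import *
go([599.3,209.0,30])
s=capture('side')[:,:,::-1];cv2.imwrite('pics/side6.png',s); cv2.imwrite('pics/z6.png',up(s,170,140,270,270,4))"
```

```text
t 5.5 pos [600.8 209.7  28.6] F [ 0.6 -0.9  1. ] w 21.0 yaw -1.571 tilt [ 0.0164 -0.0019 -0.9999]
d world [-1.5 -0.7  1.4] tool cm [ 0.07  0.15 -0.15] roll -0.0
```

View pics/z6.png

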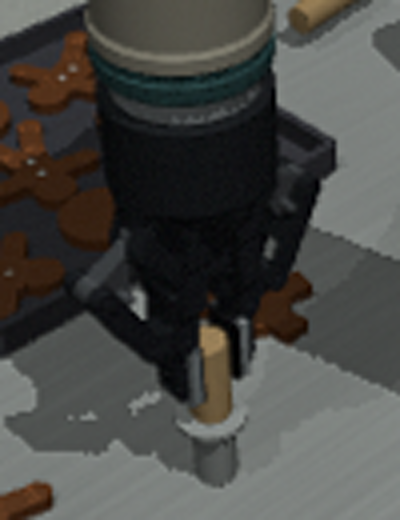

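Emit:
{"api": "arm_command", "payload": {
  "motion": [
    [0,0,-0.5,0],
    [0,0,-2,0],
    [0,0,-3,0],
    [0,0,-3,0],
    [0,0,-3,0]
  ],
  "newtons": 45
}}

```text
time: 6.05
position: [594.2, 208.4, 142.2]
orientation: [0.001, 0.707, -0.707, 0.004]
ft_force: [0.4, 0.6, -1.2]
width: 20.9
```

```bash
python3 -c "
from h import *
go([553.4,-121.6,150])"
```

```text
t 6.05 pos [594.2 208.4 142.2] F [ 0.4  0.6 -1.2] w 20.9 yaw -1.5707 tilt [ 0.0041 -0.0065 -1.    ]
d world [ -40.8 -330.     7.8] tool cm [33.01  4.09 -0.58] roll 0.0
```

Emit:
{"api": "arm_command", "payload": {
  "motion": [
    [2,0.2,-1.5,0],
    [3.5,0.5,-1.5,0],
    [3.5,0.5,0,0],
    [3.5,0.5,0,0],
    [3.5,0.5,0,0]
  ]
}}

```text
time: 6.55
position: [575.4, 53.8, 180.7]
orientation: [-0.007, 0.712, -0.702, 0.005]
ft_force: [-0.3, 0.1, -2.3]
width: 20.8
```

```bash
python3 -c "
from h import *
go([554.9,-121.0,160])"
```

```text
t 6.55 pos [575.4  53.8 180.7] F [-0.3  0.1 -2.3] w 20.8 yaw -1.5575 tilt [ 0.0166  0.0025 -0.9999]
d world [ -20.5 -174.8  -20.7] tool cm [17.46  2.31  2.  ] roll 0.013
```

Emit:
{"api": "arm_command", "payload": {
  "motion": [
    [3.5,0.4,0,0],
    [3.5,0.4,0,0],
    [3.5,0.4,0,0],
    [3,0.4,0,0],
    [1.5,0.3,0,0]
  ]
}}

```text
time: 7.05
position: [555.6, -106.5, 182.1]
orientation: [-0.006, 0.71, -0.704, 0.006]
ft_force: [0.9, 0.2, -1.7]
width: 20.5
```

Emit:
{"api": "arm_command", "payload": {
  "motion": [
    [0,0,0,0],
    [0,0,0,0]
  ]
}}

```text
time: 7.25
position: [554.6, -109.5, 182.5]
orientation: [-0.006, 0.708, -0.706, 0.006]
ft_force: [-0.1, 0.6, -1.2]
width: 20.8
```

```bash
python3 -c "
from h import *
go([554.9,-121.0,110])"
```

```text
t 7.25 pos [ 554.6 -109.5  182.5] F [-0.1  0.6 -1.2] w 20.8 yaw -1.5674 tilt [ 1.710e-02 -9.000e-04 -9.999e-01]
d world [  0.3 -11.5 -72.5] tool cm [1.15 0.1  7.25] roll 0.003
```

Emit:
{"api": "arm_command", "payload": {
  "motion": [
    [1.1,0.1,0,0],
    [0,0,3,0],
    [0,0,3,0],
    [0,0,1.5,0],
    [0,0,0,0]
  ]
}}

```text
time: 7.75
position: [558.4, -116.2, 106.9]
orientation: [-0.008, 0.712, -0.702, 0.008]
ft_force: [-0.7, 0.4, -0.2]
width: 20.6
```

```bash
python3 -c "
from h import *
go([554.9,-121.0,100])
for n in('side','top'):
  s=capture(n)[:,:,::-1];cv2.imwrite(f'pics/{n}7.png',s); 
  cv2.imwrite(f'pics/z7{n}.png',up(s,290,115,390,215,6) if n=='side' else up(s,300,170,440,240,5.7))
go([554.9,-121.0,100])"
```

```text
t 7.75 pos [ 558.4 -116.2  106.9] F [-0.7  0.4 -0.2] w 20.6 yaw -1.5578 tilt [ 2.230e-02  7.000e-04 -9.998e-01]
d world [-3.5 -4.8 -6.9] tool cm [0.48 0.37 0.68] roll 0.013
t 7.85 pos [ 559.8 -116.6  108.8] F [ 0.   0.7 -0.1] w 20.4 yaw -1.5582 tilt [ 0.0258 -0.     -0.9997]
d world [-4.9 -4.4 -8.8] tool cm [0.43 0.52 0.87] roll 0.013
```

View pics/z7side.png

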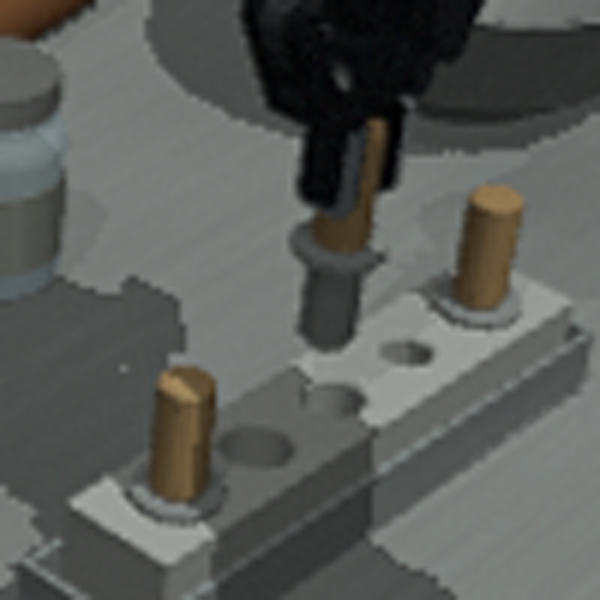

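View pics/z7top.png

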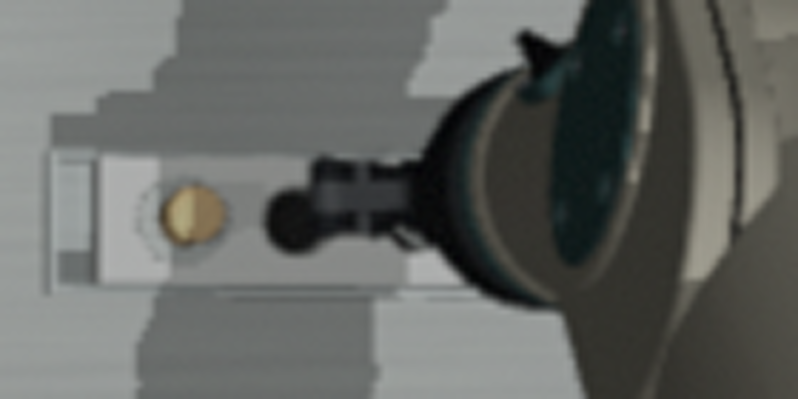

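```bash
python3 -c "
from h import *
S=Cam('side');T=Cam('top')
s=cv2.imread('pics/side7.png')
cv2.imwrite('pics/z7b.png',up(s,325,140,375,195,11))
for z in (76,78,80): print(z,S.plane((290+328/6-.5,115+332/6-.5),z))
for z in (120,124): print(z,S.plane((290+337/6-.5,115+243/6-.5),z))
print((S.proj((553.4,-121.6,50))-[325,140]+.5)*11,(S.proj((557,-117.5,78))-[325,140]+.5)*11)
"
```

```text
76 [ 563.56336301 -126.00025992   76.        ]
78 [ 561.92276059 -123.48163678   78.        ]
80 [ 560.28215816 -120.96301364   80.        ]
120 [ 561.12917777 -119.78532595  120.        ]
124 [ 557.58200503 -114.35935142  124.        ]
[227.33526499 463.37897414] [217.56647727 354.6567268 ]
```

View pics/z7b.png

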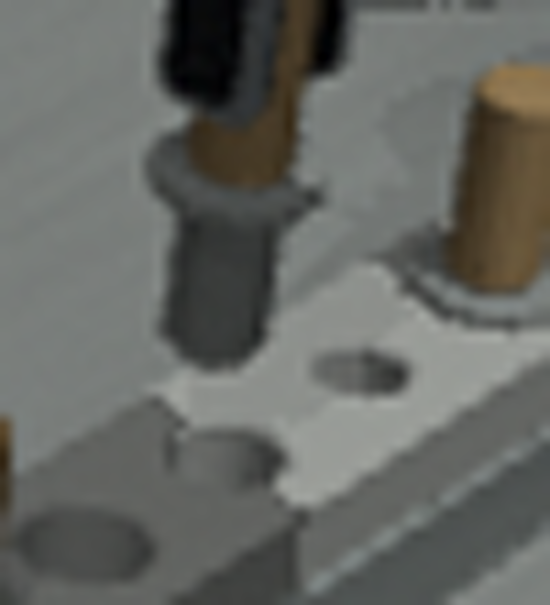

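Emit:
{"api": "arm_command", "payload": {
  "motion": [
    [0.43,0.5,0,0.013],
    [0,0,0,0],
    [0,0,1,0],
    [0,0,0,0],
    [0,0,0,0]
  ]
}}

```text
time: 8.35
position: [557.5, -121.6, 101.7]
orientation: [0.011, -0.707, 0.707, -0.012]
ft_force: [0.4, 0.2, -1.4]
width: 20.2
```

```bash
python3 -c "
from h import *
go([554.9,-121.0,84])
s=capture('side')[:,:,::-1];cv2.imwrite('pics/side8.png',s)
cv2.imwrite('pics/z8b.png',up(s,325,140,375,195,11))
go([554.9,-121.0,84])
P=monitor.sense()['position']-[1.5,.7,28]
print((Cam('side').proj(P)-[325,140]+.5)*11)
"
```

```text
t 8.35 pos [ 557.5 -121.6  101.7] F [ 0.4  0.2 -1.4] w 20.2 yaw -1.5716 tilt [ 0.0327 -0.0013 -0.9995]
d world [ -2.6   0.6 -17.7] tool cm [-0.07  0.32  1.76] roll -0.001
t 8.4 pos [ 557.2 -121.6  101.6] F [ 0.1  0.4 -0.4] w 20.6 yaw -1.5717 tilt [ 0.032  -0.0012 -0.9995]
d world [ -2.3   0.6 -17.6] tool cm [-0.06  0.29  1.75] roll -0.001
[234.0156784  365.61051662]
```

View pics/z8b.png

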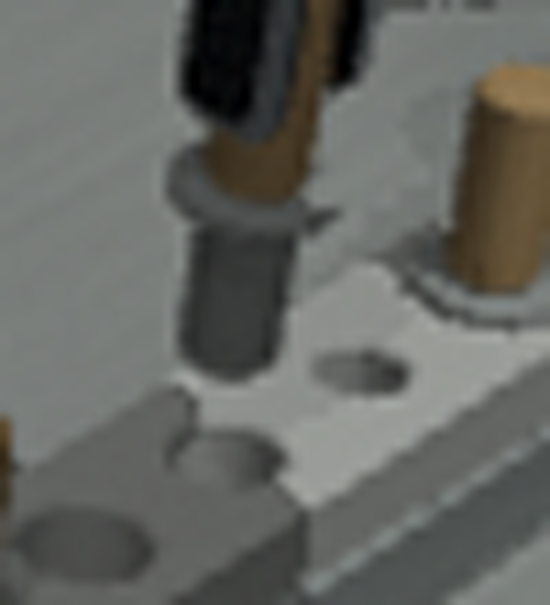

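Emit:
{"api": "arm_command", "payload": {
  "motion": [
    [0,0,-4,0],
    [0,0,-4,0],
    [0,0,0,0]
  ]
}}

```text
time: 8.7
position: [553.8, -121.2, 182.5]
orientation: [0.01, -0.707, 0.707, -0.01]
ft_force: [0.5, -0.5, -0.4]
width: 20.8
```

```bash
python3 -c "
from h import *
go([554.9,-121.0,84])"
```

```text
t 8.7 pos [ 553.8 -121.2  182.5] F [ 0.5 -0.5 -0.4] w 20.8 yaw -1.5714 tilt [ 2.830e-02 -4.000e-04 -9.996e-01]
d world [  1.1   0.2 -98.5] tool cm [-0.03  0.17  9.85] roll -0.001
```

Emit:
{"api": "arm_command", "payload": {
  "motion": [
    [0,0,1,0],
    [0,0,1,0],
    [0,0,1,0]
  ]
}}

```text
time: 9.0
position: [555.0, -121.1, 150.9]
orientation: [0.01, -0.707, 0.707, -0.011]
ft_force: [0.3, -0.2, -1.7]
width: 20.9
```

```bash
python3 -c "
from h import *
go([554.9,-121.0,84])"
```

```text
t 9.0 pos [ 555.  -121.1  150.9] F [ 0.3 -0.2 -1.7] w 20.9 yaw -1.5712 tilt [ 3.020e-02 -6.000e-04 -9.995e-01]
d world [ -0.1   0.1 -66.9] tool cm [-0.02  0.21  6.68] roll -0.0
```

Emit:
{"api": "arm_command", "payload": {
  "motion": [
    [0,-4,0,0],
    [0,0,0,0]
  ]
}}

```text
time: 9.2
position: [590.2, -120.2, 145.2]
orientation: [0.007, -0.707, 0.707, -0.006]
ft_force: [-0.2, 1.6, -1.1]
width: 20.8
```

```bash
python3 -c "
from h import *
go([554.9,-121.0,84])"
```

```text
t 9.2 pos [ 590.2 -120.2  145.2] F [-0.2  1.6 -1.1] w 20.8 yaw -1.5715 tilt [ 0.0176  0.0015 -0.9998]
d world [-35.3  -0.8 -61.2] tool cm [0.09 3.64 6.06] roll -0.001
```

Emit:
{"api": "arm_command", "payload": {
  "motion": [
    [0,1,0,0],
    [0,1,0,0],
    [0,1,0,0],
    [0,1,0,0]
  ]
}}

```text
time: 9.6
position: [543.6, -119.3, 138.4]
orientation: [0.004, -0.707, 0.707, -0.002]
ft_force: [-0.2, 0.3, -1.3]
width: 20.7
```

```bash
python3 -c "
from h import *
go([554.9,-121.0,84])"
```

```text
t 9.6 pos [ 543.6 -119.3  138.4] F [-0.2  0.3 -1.3] w 20.7 yaw -1.5708 tilt [ 0.0077  0.0031 -1.    ]
d world [ 11.3  -1.7 -54.4] tool cm [ 0.18 -1.09  5.45] roll -0.0
```

Emit:
{"api": "arm_command", "payload": {
  "motion": [
    [0.2,-1.0,0,0],
    [0,0,1.5,0],
    [0,0,1.5,0],
    [0,0,1,0],
    [0,0,0,0]
  ]
}}

```text
time: 10.1
position: [550.7, -122.3, 97.0]
orientation: [0.003, -0.706, 0.708, -0.001]
ft_force: [-2.1, -0.1, -1.7]
width: 20.4
```

```bash
python3 -c "
from h import *
go([554.9,-121.0,84])"
```

```text
t 10.1 pos [ 550.7 -122.3   97. ] F [-2.1 -0.1 -1.7] w 20.4 yaw -1.5728 tilt [ 0.0068  0.0028 -1.    ]
d world [  4.2   1.3 -13. ] tool cm [-0.13 -0.41  1.31] roll -0.002
```

Emit:
{"api": "arm_command", "payload": {
  "motion": [
    [-0.1,-0.4,0.6,0],
    [0,0,0,0]
  ]
}}

```text
time: 10.3
position: [555.5, -121.4, 91.0]
orientation: [0.004, -0.706, 0.708, -0.002]
ft_force: [-0.1, -0.0, 0.2]
width: 20.5
```

```bash
python3 -c "
from h import *
go([554.9,-121.0,84])
s=capture('side')[:,:,::-1];cv2.imwrite('pics/side9.png',s)
cv2.imwrite('pics/z9b.png',up(s,325,140,375,195,11))
go([554.9,-121.0,84])
P=monitor.sense()['position']-[1.5,.7,28]
print((Cam('side').proj(P)-[325,140]+.5)*11)
"
```

```text
t 10.3 pos [ 555.5 -121.4   91. ] F [-0.1 -0.   0.2] w 20.5 yaw -1.573 tilt [ 0.0077  0.0027 -1.    ]
d world [-0.6  0.4 -7. ] tool cm [-0.03  0.07  0.7 ] roll -0.002
t 10.35 pos [ 555.5 -121.6   91.5] F [-0.1  0.  -0.5] w 21.0 yaw -1.5731 tilt [ 0.0081  0.0024 -1.    ]
d world [-0.6  0.6 -7.5] tool cm [-0.06  0.07  0.75] roll -0.002
[234.69507011 408.57884133]
```

View pics/z9b.png

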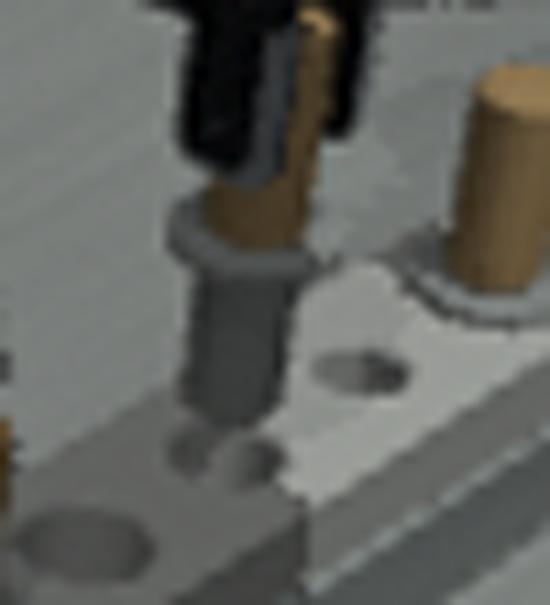

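Emit:
{"api": "arm_command", "payload": {
  "motion": [
    [0,0.06,0.4,0],
    [0,0,0.3,0],
    [0,0,0,0]
  ]
}}

```text
time: 10.65
position: [555.8, -121.8, 84.9]
orientation: [0.004, -0.706, 0.708, -0.003]
ft_force: [-0.1, 0.6, -1.2]
width: 20.7
```

Emit:
{"api": "arm_command", "payload": {
  "motion": [
    [0,0,0.2,0]
  ]
}}

```text
time: 10.75
position: [556.0, -121.9, 83.1]
orientation: [0.004, -0.706, 0.708, -0.003]
ft_force: [-1.0, -0.0, -0.9]
width: 20.7
```

Emit:
{"api": "arm_command", "payload": {
  "motion": [
    [0,0,0.2,0]
  ]
}}

```text
time: 10.85
position: [556.1, -121.9, 81.0]
orientation: [0.004, -0.706, 0.708, -0.003]
ft_force: [-0.2, 1.5, -0.8]
width: 20.5
```

Emit:
{"api": "arm_command", "payload": {
  "motion": [
    [-0.05,0.12,0.1,0]
  ]
}}

```text
time: 10.95
position: [555.0, -121.4, 79.8]
orientation: [0.004, -0.706, 0.708, -0.003]
ft_force: [-1.3, -0.6, -0.8]
width: 20.6
```

Emit:
{"api": "arm_command", "payload": {
  "motion": [
    [0,0,0.2,0]
  ]
}}

```text
time: 11.05
position: [554.8, -121.3, 77.8]
orientation: [0.004, -0.706, 0.708, -0.003]
ft_force: [0.2, -0.3, -1.6]
width: 20.6
```

Emit:
{"api": "arm_command", "payload": {
  "motion": [
    [0,0,0.2,0]
  ]
}}

```text
time: 11.15
position: [554.9, -121.3, 75.6]
orientation: [0.005, -0.706, 0.708, -0.003]
ft_force: [0.4, -0.6, -0.8]
width: 20.4
```

Emit:
{"api": "arm_command", "payload": {
  "motion": [
    [0,0,0.2,0]
  ]
}}

```text
time: 11.25
position: [554.9, -121.4, 73.5]
orientation: [0.004, -0.706, 0.708, -0.003]
ft_force: [0.5, -0.9, -1.3]
width: 20.6
```

Emit:
{"api": "arm_command", "payload": {
  "motion": [
    [0,0,0.2,0]
  ]
}}

```text
time: 11.35
position: [555.0, -121.5, 71.3]
orientation: [0.004, -0.706, 0.708, -0.003]
ft_force: [0.9, 0.0, -0.7]
width: 20.5
```

```bash
python3 -c "
from h import *
go([554.9,-121.0,54])
s=capture('side')[:,:,::-1];cv2.imwrite('pics/side10.png',s)
cv2.imwrite('pics/z10.png',up(s,325,140,375,195,11))
"
```

```text
t 11.35 pos [ 555.  -121.5   71.3] F [ 0.9  0.  -0.7] w 20.5 yaw -1.5732 tilt [ 0.0111  0.0016 -0.9999]
d world [ -0.1   0.5 -17.3] tool cm [-0.04  0.03  1.73] roll -0.002
```

View pics/z10.png

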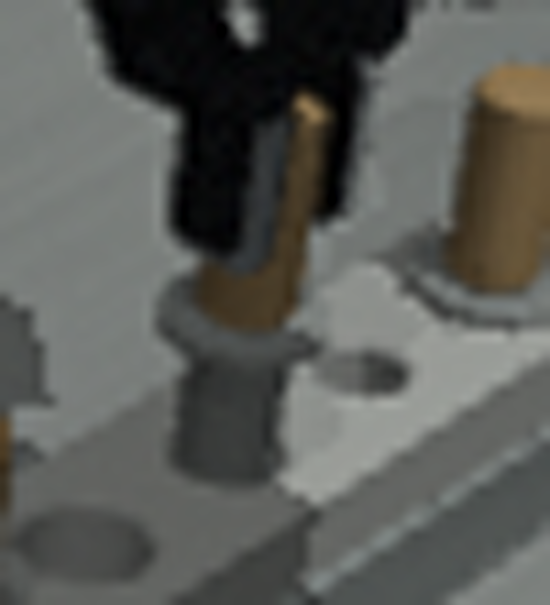

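Emit:
{"api": "arm_command", "payload": {
  "motion": [
    [0,0,0.3,0],
    [0,0,0.2,0]
  ]
}}

```text
time: 11.6
position: [555.0, -121.5, 65.8]
orientation: [0.004, -0.706, 0.708, -0.003]
ft_force: [0.1, -0.1, -1.2]
width: 20.3
```

Emit:
{"api": "arm_command", "payload": {
  "motion": [
    [0,0,0.3,0],
    [0,0,0.2,0]
  ]
}}

```text
time: 11.8
position: [555.0, -121.5, 60.3]
orientation: [0.004, -0.706, 0.708, -0.003]
ft_force: [0.4, 0.4, -0.5]
width: 20.7
```

Emit:
{"api": "arm_command", "payload": {
  "motion": [
    [0,0,0.2,0],
    [0,0,0.2,0]
  ]
}}

```text
time: 12.0
position: [555.0, -121.5, 55.8]
orientation: [0.004, -0.706, 0.708, -0.003]
ft_force: [0.3, -0.5, -0.8]
width: 20.5
```

Emit:
{"api": "arm_command", "payload": {
  "motion": [
    [0,0,0.2,0],
    [0,0,0.2,0]
  ]
}}

```text
time: 12.2
position: [555.4, -121.5, 52.2]
orientation: [0.005, -0.706, 0.708, -0.003]
ft_force: [-2.1, -0.7, 4.5]
width: 20.6
```

Emit:
{"api": "arm_command", "payload": {
  "motion": [
    [0,0,0.3,0],
    [0,0,0.3,0]
  ]
}}

```text
time: 12.4
position: [555.4, -121.5, 47.1]
orientation: [0.005, -0.706, 0.708, -0.004]
ft_force: [-1.6, 0.2, 5.2]
width: 20.8
```

Emit:
{"api": "arm_command", "payload": {
  "motion": [
    [0,0,0.3,0],
    [0,0,0.3,0]
  ]
}}

```text
time: 12.6
position: [555.4, -121.6, 42.0]
orientation: [0.005, -0.706, 0.708, -0.004]
ft_force: [-1.9, 0.7, 4.6]
width: 20.6
```

Emit:
{"api": "arm_command", "payload": {
  "motion": [
    [0,0,0.2,0]
  ]
}}

```text
time: 12.7
position: [555.4, -121.5, 40.4]
orientation: [0.005, -0.706, 0.708, -0.004]
ft_force: [-2.2, 1.2, 6.5]
width: 20.7
```

Emit:
{"api": "arm_command", "payload": {
  "motion": [
    [0,0,0.2,0]
  ]
}}

```text
time: 12.8
position: [555.4, -121.6, 38.9]
orientation: [0.005, -0.706, 0.708, -0.004]
ft_force: [-2.0, -0.4, 6.1]
width: 20.4
```

Emit:
{"api": "arm_command", "payload": {
  "motion": [
    [0,0,0.15,0]
  ]
}}

```text
time: 12.9
position: [555.4, -121.6, 38.5]
orientation: [0.005, -0.706, 0.708, -0.004]
ft_force: [-4.4, 0.9, 18.6]
width: 20.7
```

Emit:
{"api": "arm_command", "payload": {
  "motion": [
    [0,0,0,0]
  ]
}}

```text
time: 13.0
position: [555.4, -121.7, 38.9]
orientation: [0.005, -0.706, 0.708, -0.004]
ft_force: [-0.6, 0.1, -1.4]
width: 20.5
```

```bash
python3 -c "
from h import *
go([554.9,-121.0,54])
s=capture('side')[:,:,::-1];cv2.imwrite('pics/side11.png',s)
cv2.imwrite('pics/z11.png',up(s,325,140,375,195,11))
"
```

```text
t 13.0 pos [ 555.4 -121.7   38.9] F [-0.6  0.1 -1.4] w 20.5 yaw -1.5738 tilt [ 0.0123  0.0013 -0.9999]
d world [-0.5  0.7 15.1] tool cm [-0.07  0.03 -1.51] roll -0.003
```

View pics/z11.png

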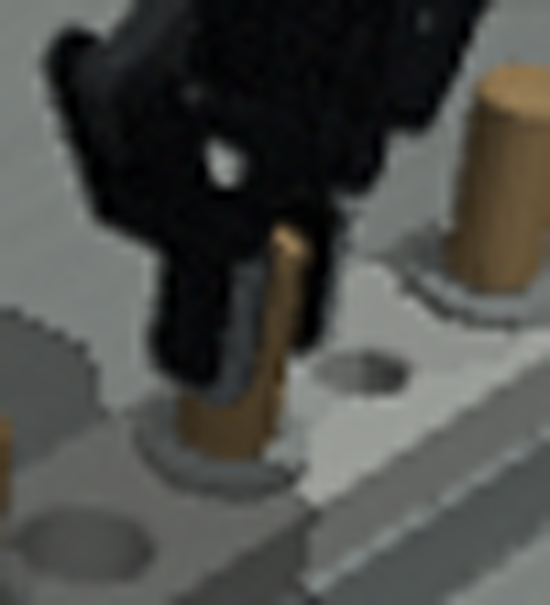

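Emit:
{"api": "arm_command", "payload": {
  "motion": [
    [0,0,0,0],
    [0,0,0,0],
    [0,0,0,0],
    [0,0,0,0]
  ],
  "claw": 0.8
}}

```text
time: 13.45
position: [555.9, -121.5, 38.3]
orientation: [0.005, -0.706, 0.708, -0.004]
ft_force: [0.6, -0.4, -0.1]
width: 68.3
```

```bash
python3 -c "
from h import *
go([554.9,-121.0,54])
s=capture('side')[:,:,::-1];cv2.imwrite('pics/side12.png',s)
cv2.imwrite('pics/z12.png',up(s,300,120,400,215,6))
"
```

```text
t 13.45 pos [ 555.9 -121.5   38.3] F [ 0.6 -0.4 -0.1] w 68.3 yaw -1.5736 tilt [ 0.013   0.0014 -0.9999]
d world [-1.   0.5 15.7] tool cm [-0.05  0.08 -1.57] roll -0.003
```

View pics/z12.png

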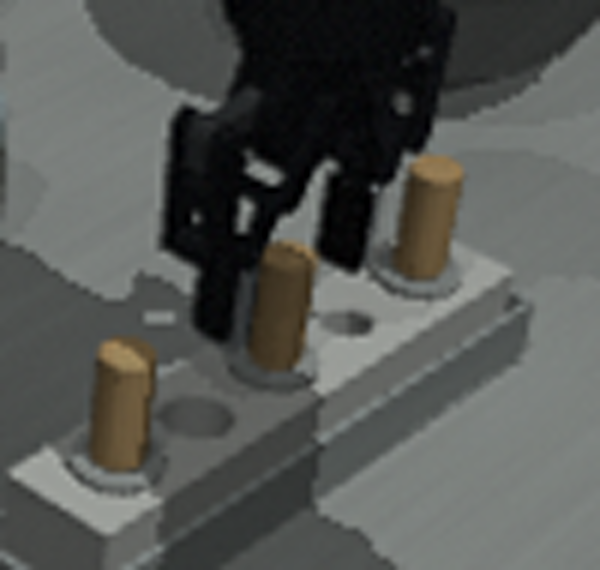

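Released, the collar is on the block, and the fingers are clear of the handle at crop pixel (285,310). I'm now retreating straight up.

Emit:
{"api": "arm_command", "payload": {
  "motion": [
    [0,0,-1,0],
    [0,0,-2,0],
    [0,0,-4,0],
    [0,0,-4,0],
    [0,0,-4,0]
  ]
}}

```text
time: 14.0
position: [549.5, -120.7, 189.5]
orientation: [0.001, -0.706, 0.708, 0.001]
ft_force: [1.2, 0.6, -0.3]
width: 68.2
```

Emit:
{"api": "arm_command", "payload": {
  "motion": [
    [4,3,-2,0],
    [4,3,0,0],
    [4,3,0,0],
    [0,0,0,0]
  ]
}}

```text
time: 14.4
position: [465.9, -240.9, 217.8]
orientation: [-0.006, 0.708, -0.706, 0.008]
ft_force: [-0.1, 0.7, -0.7]
width: 68.4
```

```bash
python3 - <<'E'
from h import *
go([554.9,-121.0,54])
s=capture('side')[:,:,::-1];cv2.imwrite('pics/side13.png',s)
t=capture('top')[:,:,::-1];cv2.imwrite('pics/top13.png',t)
S,T=Cam('side'),Cam('top')
cv2.imwrite('pics/z13.png',up(s,290,135,400,215,7))
for P in [(553.4,-121.6,102),(556,-30,102),(551.6,-213.6,102)]: print((S.proj(P)-[290,135]+.5)*7)
E
```

```text
t 14.4 pos [ 465.9 -240.9  217.8] F [-0.1  0.7 -0.7] w 68.4 yaw -1.5678 tilt [ 0.0194 -0.002  -0.9998]
d world [  89.   119.9 -163.8] tool cm [-11.99  -8.62  16.53] roll 0.003
[409.10512735 198.4595432 ]
[219.0838333  310.67391462]
[579.15677001  95.94426485]
```

View pics/z13.png

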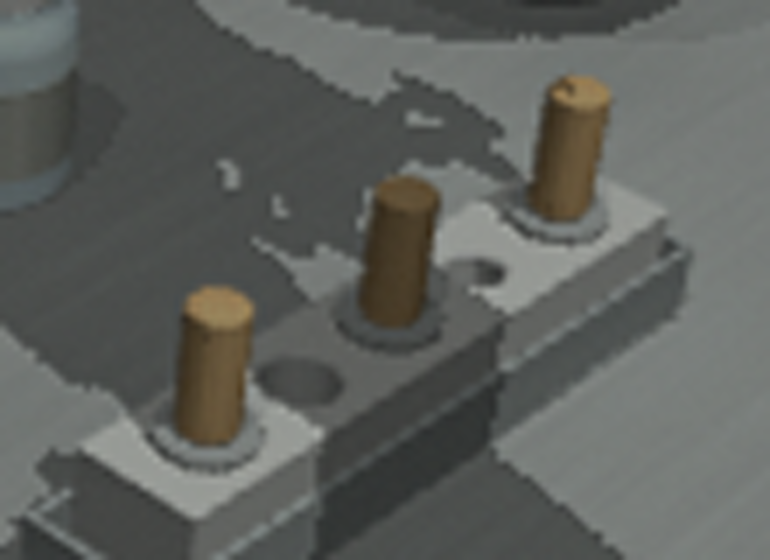

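View pics/side13.png

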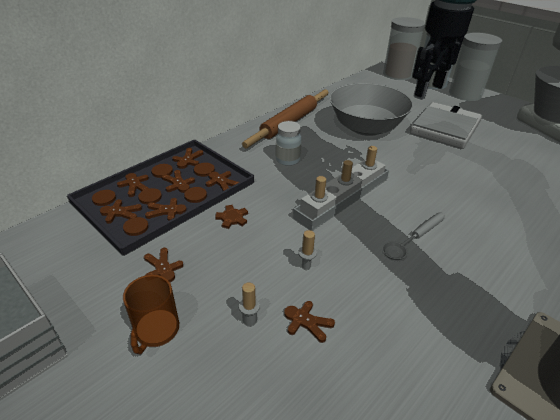

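View pics/top13.png

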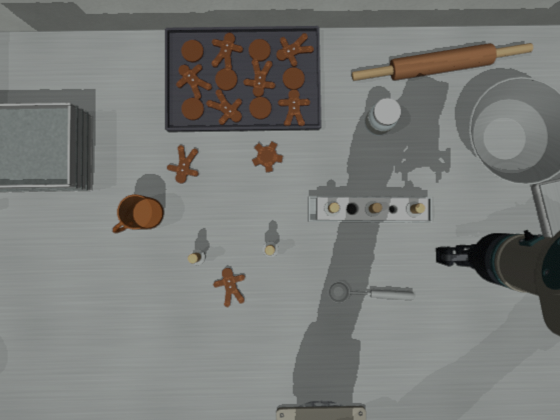

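```bash
python3 -c "
from workcell import workorder; print(workorder.job_done())"
```

```text
the job is handed in; nothing more can be done
None
```

The middle cutter is home in the 22 mm hole, released and upright, and I handed the job in at about 14.5 s of the 54 s; no verdict is reported.

**What I did:** I picked out the 22 mm cutter by comparing barrel and handle widths, at about (599, 209) mm. I gripped its handle, lifted it over the rack and lowered it in 1–5 mm steps into the hole at about (553, -122) mm. It went in without touching the rim. The plug gave way at about 6 N, and I stopped when the collar met the block at about 19 N measured at the wrist. Then I opened the fingers and backed the arm away.

**Last checks:**
- **Seating:** The handle top shows within about 0.6 px of where a cutter at home height should be. That is the same small offset as the two cutters already in the rack, so the collar is resting on the block.
- **Surroundings:** In the final pictures the other two cutters are standing and the gingerbread, mug, spoon and jar are where they were. The arm is clear of everything.

**What disagreed:**
- **Finger height:** In the pictures the open fingertips were about 30 mm higher than the reported tool position implied. I set the grasp height by the camera. The fingers stopping at about 21 mm, on the handle and not the 36 mm collar, bore that out.
- **Tool tilt:** The tool drifted up to about 0.03 rad off vertical during the moves. I brought it back to about 0.01 rad before inserting the cutter.

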